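# Back off two arbor nuts of unknown thread hand

### The job

The discs on both arbors are to be changed: turn the red T-handle nut on each arbor loose until it comes up gently against its retaining ring, then let go. One of the two nuts has a left-hand thread but nothing marks which, so try gently which way each gives and never force a nut against either end of its travel. Leave the other things on the bench where they are.

Things in the scene. Friction and masses are not known exactly. Their poses are not given: they have to be found in the camera images.
- arbor_1: upright arbor holding three dark abrasive discs 96 mm across: blue square base plate 120 x 120 x 14 mm fixed to the bench; origin at the centre of its underside, z up. With the nut tight, the T-handle lies along this body's x axis. The disc stack ends 69 mm above the bench, a steel flange 44 mm across on it at 74 mm.
- handle_1 (a point): centre of the red T-handle of the clamp nut: a bar 100 mm long (along this point's x axis, level), 14 mm wide, 18 mm tall, centred 127 mm above the bench on the arbor's upright axis, over a stem 13 mm thick and 28 mm tall. Can be pinched across its middle from above or pushed near an end; turns about the vertical axis without rising noticeably.
- nut_1: brass hex nut under that T-handle, turning with it (origin on the axis, 74 mm above the bench; nut 16 mm tall, 27 mm over flats). Starts tight. It gives one way only, to be felt; the other way tightens. Backing off has a steady drag of 0.2 to 0.35 N m until it stops at a hidden retaining ring, 45 to 85 degrees from tight (different for the two nuts).
- mark_1 (a point): red dot on top of the steel flange, 16 mm out from the axis, 74 mm above the bench. The flange belongs to the shaft, which twists elastically, 6 N m per rad, when the nut is turned against either end of its travel, and springs back. A torque of 0.9 N m (20 N at 45 mm out; dot shifted 2.4 mm) strains the thread.
- arbor_2: upright arbor holding three dark abrasive discs 96 mm across: blue square base plate 120 x 120 x 14 mm fixed to the bench; origin at the centre of its underside, z up. With the nut tight, the T-handle lies along this body's x axis. The disc stack ends 69 mm above the bench, a steel flange 44 mm across on it at 74 mm.
- handle_2 (a point): centre of the red T-handle of the clamp nut: a bar 100 mm long (along this point's x axis, level), 14 mm wide, 18 mm tall, centred 127 mm above the bench on the arbor's upright axis, over a stem 13 mm thick and 28 mm tall. Can be pinched across its middle from above or pushed near an end; turns about the vertical axis without rising noticeably.
- nut_2: brass hex nut under that T-handle, turning with it (origin on the axis, 74 mm above the bench; nut 16 mm tall, 27 mm over flats). Starts tight. It gives one way only, to be felt; the other way tightens. Backing off has a steady drag of 0.2 to 0.35 N m until it stops at a hidden retaining ring, 45 to 85 degrees from tight (different for the two nuts).
- mark_2 (a point): red dot on top of the steel flange, 16 mm out from the axis, 74 mm above the bench. The flange belongs to the shaft, which twists elastically, 6 N m per rad, when the nut is turned against either end of its travel, and springs back. A torque of 0.9 N m (20 N at 45 mm out; dot shifted 2.4 mm) strains the thread.
- stone_brown: bystander, to be left alone: brown sharpening stone, 150 x 45 x 25 (mm)
- stone_grey: bystander, to be left alone: grey sharpening stone, 150 x 45 x 25 (mm)
- wrench: bystander, to be left alone: steel open wrench lying flat, about 180 long (mm)
- bottle: bystander, to be left alone: clear plastic bottle with red cap, 64 across, 200 tall (mm)
- tin: bystander, to be left alone: white paint tin, 90 across, 100 tall (mm)
- spare_discs: bystander, to be left alone: stack of spare dark grey-green abrasive discs, 96 across, 36 tall (mm)
- screwdriver: bystander, to be left alone: screwdriver lying flat, about 200 long (mm)
Not all that is in view belongs to the job. Leave any turquoise look-alike of the arbor_1 alone.

How it is judged (in metres and radians):
At the end, for the whole second after the job is handed in: Both nuts are backed off to within 10 degrees of their retaining rings, the handles are let go, and the other things are within 30 mm of where they were (angle between the x axis of handle_1 and the x axis of arbor_1, either way round above 1.22 rad and angle between the x axis of handle_2 and the x axis of arbor_2, either way round above 0.82 rad and distance of each of stone_brown, stone_grey, wrench, bottle, tin, spare_discs, screwdriver from where it was at the start of the episode below 0.03 m); the robot touches nothing.
It fails at once if the nut of arbor 1 forced against an end of its travel with more than 0.9 N m (its shaft twisted by more than 0.15 rad) (distance of mark_1 from where it was at the start of the episode above 0.0024 m).
It fails at once if the nut of arbor 2 forced against an end of its travel with more than 0.9 N m (its shaft twisted by more than 0.15 rad) (distance of mark_2 from where it was at the start of the episode above 0.0024 m).
It fails at once if a bystander moved by more than 30 mm (distance of any of stone_brown, stone_grey, wrench, bottle, tin, spare_discs, screwdriver from where it was at the start of the episode above 0.03 m).
It also fails if it takes over 72 s, if anything falls off the work surface, if the arm or the gripper's body presses on something with over 40 N, if the wrist force passes 120 N, or if a joint passes its speed limit or range.

### The arm

A 6-joint arm with a two-finger parallel gripper is mounted at the origin on the work surface. World frame = base frame: x ahead of the robot, y to its left, z up, the work surface at z = 0. Lengths are in m, angles in degrees, forces in N, time in s.
With the tool pointing down it reaches from about 0.35 to 0.975 m from the base axis. Payload 17.4 kg.
Tool frame: the origin (TCP) lies at the very end of the fingers, on their centre line; the grasp point (between the pads) lies arm.pinch_z behind it (arm.pinch_z is the distance from the TCP to the grasp point, in m); z points along the fingers, y is the line along which they close (so a half turn about z gives the same grasp; the last joint's range is limited). The gripper opens to 85 mm and grips with 20 to 120 N. Pads are 22 mm wide; open, the fingers measure 114 mm over their backs; the gripper's body (76 mm by 85 mm) begins 54 mm behind the grasp point. The pads swing forward as they close: fully open they stand 13 mm farther back than shut.
Start: joints at [-70.176, 6.646, 82.598, -0, 90.757, -2.166], TCP at [0.253, -0.626, 0.231] pointing down, gripper open.
Joint ranges: [-162.19, 162.19], [-47.58, 125.68], [4.15, 143.07], [-65.23, 245.23], [0.69, 171.88], [-170.13, 170.13]. Speed limits (degrees/s): [108.29, 108.29, 127.2, 180, 180, 180].

### API

Orientations are given as [roll, pitch, yaw] about the fixed x, y, z axes, in that order (R = Rz(yaw) Ry(pitch) Rx(roll)).
In Python, from rig import telemetry, snapshot, ticket, recognise, masks_of, arm gives the robot as it stands.
- The arm moves only by the shell command python3 -m creep 'ROWS' [OPENING]. ROWS is JSON, a list of rows, each a list of 2 entries, a list of its own where there are three numbers: the shift along the world's x, y, z in m, then the turn about the world's z in degrees. A call has 1 to 12 rows; each row shifts and turns the commanded pose from where the row before left it; what a row does not reach is not made up. A row lasts 1/12 s, in which the tool goes at most 41.7 mm and 7.16 degrees, less where a joint would pass 70% of its speed; a pose out of reach is approached as far as the arm can. A call is refused whole if a number of a shift passes 0.0417 or a number of a turn 7.16, either way. A call with a gripper value outside its range is refused whole. OPENING is the opening, from 0 (shut) to 1 (fully open), set as the call begins (- or left out, the last holds). The fingers move at their own pace and stop on an object; the grip force is fixed at half the most. Time passes only in rows, so rows that do not move let the fingers close. It gives the time, the measured TCP pose, the force, the opening and the grip force at its end, in the units of the state.
- telemetry.state(): the state, without advancing time (a new reading comes with each control period).
- snapshot(name): name is "scene" or "top" or "wrist"; returns a dict with "image" (400x640x3 uint8, red, green, blue), "fx", "fy", "cx", "cy" (pixels), "R" (3x3) and "t" (3): a world point X has camera coordinates R X + t. Camera axes: x right, y down, z forward; pixel columns grow to the right and rows downward; lengths in m; the calibration is good to about 2 mm. A picture is of the moment at which its call begins. There is no depth.
- ticket.sign_off(): hands the job in; it is judged then, once.
Trained networks look in a picture, given as the dict that the camera call returned (one of the last four; its "shot" number tells which), for a name from the list of things; names that differ only in an ending like _2 or _b are one class to them, and where a whole thing is asked for, a point or a joint stands for the part that bears it (a point fixed in the world has none). Each returns a list of dicts, best first, with "score" (0 to 1); they miss things now and then, are a little off and sometimes report something else, mostly with a low value. They report only what shows in the picture. A call takes as long as a camera call. They do not tell look-alikes from the thing itself.
- recognise(picture, label): "centre" ([x, y, z] in m, in world coordinates, good to about 4 mm: the middle of the surface that is visible of it).
- masks_of(picture, label): "mask" (400x640 bool, what is visible of it).
The state is a dict: "t": time; "joint_positions": joint angles; "dq": joint speeds; "effort": joint torques, N m; "tcp_pos": TCP position; "orientation": TCP orientation; "ft_force": force on the tool from outside, world axes, zero at the start; "wrist_torque": the same for the moment, N m; "gripper_width": finger opening in m; "finger_force": force on a finger pad.
Only numpy, scipy, OpenCV 4.12 (cv2) and the standard library are available. Lean on these libraries where they do the work, as an engineer would, in place of code of your own. Each camera call takes 0.05 s, during which the arm holds its last target. There are 200 camera calls.

## Working session

There is one attempt and no reset: what is moved stays moved. The work goes in short steps, Python scripts to look and compute and a shell command to move; the robot and the scene stay as the last step left them, time stands still between calls to the robot, and variables do not carry over. Pictures are saved under pics/ and viewed, at most 10 in all, crops included, and the job is handed in when it is done.

```bash
ls; mkdir -p pics
python3 - <<'E'
from rig import telemetry,snapshot,recognise,arm
import cv2,numpy as np
print(telemetry.state()); print(arm.pinch_z)
ims=[]
for n in ["top","scene"]:
    s=snapshot(n); cv2.imwrite(f"pics/{n}0.png",s["image"][...,::-1])
    for l in ["arbor_1","handle_1","nut_1","mark_1","bottle","tin"]:
        print(n,l,[(np.round(r["centre"],3).tolist(),round(r["score"],2)) for r in recognise(s,l)])
E
```

```text
pics
{'t': 0.0, 'joint_positions': array([-7.01752973e+01,  6.67331801e+00,  8.26357737e+01, -2.15700093e-03,
        9.07561958e+01, -2.16594311e+00]), 'dq': array([-0.05704645,  0.05972663,  0.02753082,  0.03995395, -0.0157484 ,
       -0.02181439]), 'effort': array([-1.95637126e-04, -7.31987786e+01, -6.32489777e+01, -1.16827346e-04,
        6.44008513e-03,  3.26114355e-05]), 'tcp_pos': array([ 0.25267221, -0.62571855,  0.23057136]), 'orientation': array([-1.79934678e+02, -3.12161628e-04,  2.19906184e+01]), 'ft_force': array([-0.59569122,  0.32199188, -0.34650584]), 'wrist_torque': array([-0.02935158, -0.00820886,  0.00696556]), 'finger_force': 0.0, 'gripper_width': 0.0854544909676183}
0.0187
top arbor_1 [([0.261, 0.233, 0.062], 0.77), ([0.449, 0.256, 0.069], 0.72), ([0.447, -0.247, 0.066], 0.62), ([0.682, 0.314, 0.129], 0.41)]
top handle_1 [([0.261, 0.24, 0.134], 0.82), ([0.449, -0.258, 0.134], 0.7), ([0.447, 0.259, 0.132], 0.59)]
top nut_1 [([0.451, -0.257, 0.138], 0.6), ([0.255, 0.242, 0.135], 0.6), ([0.452, 0.256, 0.137], 0.53)]
top mark_1 [([0.444, -0.256, 0.136], 0.69), ([0.454, 0.262, 0.135], 0.66), ([0.257, 0.241, 0.13], 0.61), ([0.45, 0.254, 0.069], 0.26)]
top bottle [([0.681, 0.312, 0.128], 0.85)]
top tin []
scene arbor_1 [([0.461, 0.28, 0.058], 0.96), ([0.464, -0.237, 0.053], 0.88), ([0.276, 0.256, 0.058], 0.86), ([0.529, -0.418, 0.038], 0.54)]
scene handle_1 [([0.263, 0.244, 0.123], 0.76), ([0.456, 0.27, 0.125], 0.73), ([0.453, -0.255, 0.129], 0.47)]
scene nut_1 [([0.454, 0.267, 0.126], 0.92), ([0.262, 0.243, 0.128], 0.9), ([0.457, 0.01, 0.026], 0.5), ([0.452, -0.251, 0.128], 0.47), ([0.691, -0.314, 0.07], 0.28)]
scene mark_1 [([0.458, -0.251, 0.127], 0.83), ([0.26, 0.246, 0.122], 0.72), ([0.456, 0.012, 0.022], 0.6), ([0.452, 0.268, 0.128], 0.57)]
scene bottle [([0.701, 0.345, 0.115], 0.97)]
scene tin [([0.691, -0.316, 0.066], 0.55)]
```

View pics/top0.png

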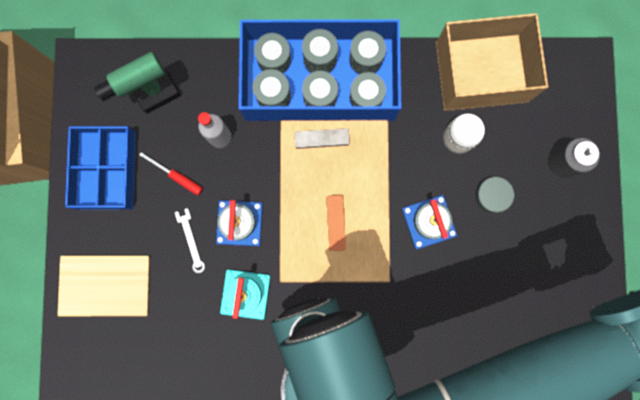

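View pics/scene0.png

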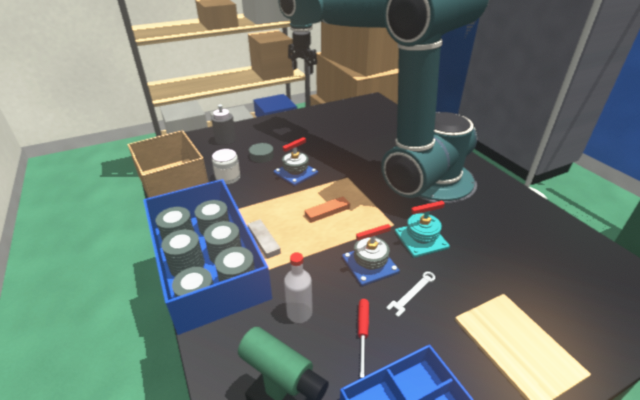

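Top view: blue arbors are at px (239,222) and (430,221). The turquoise look-alike is at (245,294), and the red screwdriver and bottle cap could also be mistaken for a red handle. I choose the two blue-based ones. Next I measure bar axis and centre, with one close crop as a check.

```bash
cat > h.py <<'E'
import cv2,numpy as np
from rig import snapshot,telemetry
def back(s,uv,z):
    uv=np.atleast_2d(uv).astype(float)
    d=np.c_[(uv[:,0]-s["cx"])/s["fx"],(uv[:,1]-s["cy"])/s["fy"],np.ones(len(uv))]@s["R"]
    c=-s["R"].T@s["t"]
    return c+d*((z-c[2])/d[:,2])[:,None]
def proj(s,X):
    p=np.atleast_2d(X)@s["R"].T+s["t"]
    return np.c_[s["fx"]*p[:,0]/p[:,2]+s["cx"],s["fy"]*p[:,1]/p[:,2]+s["cy"]]
def bar(s,near,z=0.134):
    "centre, angle, length of the red bar nearest to a world point"
    h=cv2.cvtColor(s["image"],cv2.COLOR_RGB2HSV)
    m=(((h[...,0]<6)|(h[...,0]>172))&(h[...,1]>170)&(h[...,2]>70)).astype(np.uint8)
    n,L,st,c=cv2.connectedComponentsWithStats(m)
    p=proj(s,near)[0]
    k=min((i for i in range(1,n) if st[i,4]>40),key=lambda i:np.hypot(*(c[i]-p)))
    v,u=np.nonzero(L==k)
    P=back(s,np.c_[u,v],z)[:,:2]
    (cx,cy),(w,hh),a=cv2.minAreaRect((P*1000).astype(np.float32))
    q=P-P.mean(0); e=np.linalg.svd(q,full_matrices=False)[2][0]
    t=q@e
    return np.round(P.mean(0),4),round(np.degrees(np.arctan2(e[1],e[0]))%180,1),(round(w),round(hh)),len(u)
E
python3 - <<'E'
from h import *
s=snapshot("top")
print("cam",np.round(-s["R"].T@s["t"],3),s["fx"])
for y in (.257,-.255): print(bar(s,[.449,y,.134]))
h=cv2.cvtColor(s["image"],cv2.COLOR_RGB2HSV)
for y in (.257,-.255):
    # base plate blue, corners at z=.014
    p=proj(s,[.449,y,.014])[0].astype(int); m=np.zeros((400,640),np.uint8)
    w=np.s_[p[1]-40:p[1]+40,p[0]-40:p[0]+40]
    m[w]=((h[...,0]>105)&(h[...,0]<125)&(h[...,1]>150)&(h[...,2]>60))[w]
    v,u=np.nonzero(m); P=back(s,np.c_[u,v],.014)[:,:2]
    print("base",cv2.minAreaRect((P*1000).astype(np.float32)))
i=s["image"]; c=np.hstack([cv2.resize(i[180:260,200:280],(400,400)),cv2.resize(i[180:260,390:470],(400,400))])
cv2.imwrite("pics/crop1.png",c[...,::-1])
E
```

```text
cam [0.361 0.032 1.438] 520.1105453655435
(array([0.4599, 0.2593]), np.float64(178.4), (13, 96), 121)
(array([ 0.4577, -0.2588]), np.float64(17.6), (97, 12), 132)
base ((454.1817932128906, 260.3998107910156), (119.46076965332031, 119.49524688720703), 87.3856201171875)
base ((455.80377197265625, -260.4918212890625), (118.88092041015625, 119.8747329711914), 17.71368980407715)
```

View pics/crop1.png

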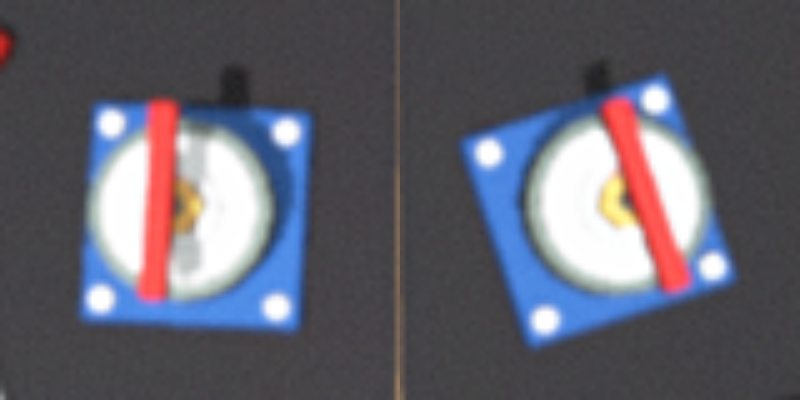

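The close crop shows both bars on blue bases: left at angle about -2°, right at about 17.6°. I'll start with the right one.

```bash
python3 -m creep '[[[0.017,0.03,0],-0.4],[[0.017,0.03,0],-0.4],[[0.017,0.03,0],-0.4],[[0.017,0.031,0],-0.4],[[0.017,0.031,0],-0.4],[[0.017,0.031,0],-0.4],[[0.017,0.031,0],-0.4],[[0.017,0.031,0],-0.4],[[0.017,0.031,0],-0.4],[[0.017,0.03,0],-0.4],[[0.017,0.03,0],-0.4],[[0.016,0.03,0],0]]' 0.5
python3 -m creep '[[[0,0,0],0],[[0,0,0],0],[[0,0,0],0]]'
python3 - <<'E'
from h import *
s=snapshot("wrist"); cv2.imwrite("pics/w1.png",s["image"][...,::-1])
print("cam",np.round(-s["R"].T@s["t"],3)); 
for z in (.127,.136): print(bar(s,[.4565,-.26,.134],z))
st=telemetry.state(); print(st["joint_positions"],st["wrist_torque"],st["ft_force"])
print(bar(snapshot("top"),[.4565,-.26,.134]))
E
```

```text
t: 1.75
tcp_pos: [0.4563, -0.2583, 0.2315]
orientation: [180.0, -0.0, 17.6]
ft_force: [0.4, -0.7, 0.6]
gripper_width: 0.0428
finger_force: 0.0
t: 2.0
tcp_pos: [0.4557, -0.2601, 0.2314]
orientation: [180.0, 0.0, 17.6]
ft_force: [0.6, -0.6, -0.5]
gripper_width: 0.0426
finger_force: 0.0
cam [ 0.526 -0.237  0.374]
(array([ 0.4531, -0.26  ]), np.float64(17.6), (103, 14), 2333)
(array([ 0.4557, -0.2591]), np.float64(17.6), (99, 13), 2333)
[-3.25423128e+01 -1.23224195e+01  1.00871058e+02 -1.34041718e-02
  9.14457820e+01  3.98892433e+01] [0.00289631 0.02935227 0.01603016] [-0.65830336 -0.20336436 -0.60035767]
(array([0.4643, 0.2586]), np.float64(179.6), (96, 13), 101)
```

View pics/w1.png

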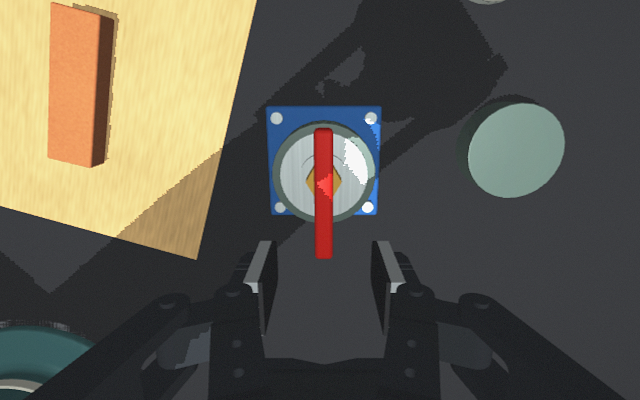

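The wrist view shows the bar at px (323,193) lined up between the fingers. Centre is (0.456,-0.2595) at 17.6°, so I descend.

```bash
python3 -m creep '[[[0,0.0003,-0.02],0],[[0,0.0003,-0.02],0],[[0,0,-0.02],0],[[0,0,-0.02],0],[[0,0,-0.02],0],[[0,0,-0.012],0],[[0,0,-0.01],0],[[0,0,0],0],[[0,0,0],0]]'
python3 -m creep '[[[0,0,0],0],[[0,0,0],0],[[0,0,0],0],[[0,0,0],0],[[0,0,0],0],[[0,0,0],0],[[0,0,0],0],[[0,0,0],0]]' 0.0
python3 -c "
from rig import telemetry as T;s=T.state();print(s['tcp_pos'],s['wrist_torque'],s['ft_force'])"
```

```text
t: 2.85
tcp_pos: [0.4557, -0.2597, 0.1096]
orientation: [-180.0, 0.0, 17.6]
ft_force: [-0.1, 0.2, 0.2]
gripper_width: 0.0427
finger_force: 0.0
t: 3.52
tcp_pos: [0.4562, -0.2595, 0.1105]
orientation: [179.9, -0.1, 17.6]
ft_force: [-0.8, 1.1, 7.1]
gripper_width: 0.0129
finger_force: 60.2
[ 0.45616981 -0.25946886  0.11051687] [ 0.19061434  0.20749282 -0.02226464] [-0.79984897  1.12695791  7.07051592]
```

Gripped well. Now feel with +3° in small steps.

```bash
cat > f.py <<'E'
from rig import telemetry as T
s=T.state();print('yaw',round(s['orientation'][2],2),'tz',round(s['wrist_torque'][2],3),'F',s['ft_force'].round(1),'t',s['t'])
E
python3 -m creep '[[[0,0,0],0.5],[[0,0,0],0.5],[[0,0,0],0],[[0,0,0],0]]'>/dev/null; python3 f.py
python3 -m creep '[[[0,0,0],0.5],[[0,0,0],0.5],[[0,0,0],0],[[0,0,0],0]]'>/dev/null; python3 f.py
python3 -m creep '[[[0,0,0],0.5],[[0,0,0],0.5],[[0,0,0],0],[[0,0,0],0]]'>/dev/null; python3 f.py
```

```text
yaw 18.6 tz -0.036 F [-1.2  0.4  6.3] t 3.85
yaw 19.59 tz -0.199 F [-2.   1.6  6.8] t 4.1833
yaw 20.59 tz -0.241 F [-1.2  1.1  6.9] t 4.5167
```

```bash
python3 -m creep '[[[0,0,0],0.5],[[0,0,0],0.5],[[0,0,0],0],[[0,0,0],0]]'>/dev/null; python3 f.py
python3 -m creep '[[[0,0,0],0.5],[[0,0,0],0.5],[[0,0,0],0],[[0,0,0],0]]'>/dev/null; python3 f.py
```

```text
yaw 21.59 tz -0.31 F [-1.4  2.5  6.6] t 4.85
yaw 22.59 tz -0.269 F [-1.5  2.9  6.5] t 5.1833
```

```bash
python3 -m creep '[[[0,0,0],0.5],[[0,0,0],0.5],[[0,0,0],0],[[0,0,0],0]]'>/dev/null; python3 f.py
python3 -m creep '[[[0,0,0],0.5],[[0,0,0],0.5],[[0,0,0],0],[[0,0,0],0]]'>/dev/null; python3 f.py
```

```text
yaw 23.59 tz -0.293 F [-1.7  3.8  8.2] t 5.5167
yaw 24.59 tz -0.309 F [-1.4  3.4  7.2] t 5.85
```

Drag has levelled at about 0.29 N m, so this nut gives in the + direction. Continuing.

```bash
python3 -m creep '[[[0,0,0],2],[[0,0,0],2],[[0,0,0],2],[[0,0,0],2],[[0,0,0],2],[[0,0,0],2],[[0,0,0],2],[[0,0,0],0]]'; python3 f.py
python3 -m creep '[[[0,0,0],2],[[0,0,0],2],[[0,0,0],2],[[0,0,0],2],[[0,0,0],2],[[0,0,0],2],[[0,0,0],2],[[0,0,0],0]]'>/dev/null; python3 f.py
python3 -m creep '[[[0,0,0],1.5],[[0,0,0],1.5],[[0,0,0],1],[[0,0,0],1],[[0,0,0],0]]'; python3 f.py
```

```text
t: 6.52
tcp_pos: [0.4558, -0.2588, 0.1105]
orientation: [-180.0, -0.1, 38.7]
ft_force: [-5.3, 8.3, 10.7]
gripper_width: 0.0128
finger_force: 60.9
yaw 38.73 tz -0.333 F [-5.3  8.3 10.7] t 6.5167
yaw 52.73 tz -0.393 F [-8.1 12.5 13.4] t 7.1833
t: 7.6
tcp_pos: [0.4553, -0.2583, 0.1104]
orientation: [-179.9, -0.1, 57.7]
ft_force: [-11.5, 12.8, 15.0]
gripper_width: 0.0128
finger_force: 61.7
yaw 57.66 tz -0.345 F [-11.5  12.8  15. ] t 7.6
```

Lateral force grows because the grip is a little off-axis. I'll relieve it with a small shift, then continue in 1° steps.

```bash
python3 -m creep '[[[-0.0005,0.0006,0],0],[[-0.0005,0.0006,0],0],[[0,0,0],0]]'>/dev/null; python3 f.py
python3 -m creep '[[[0,0,0],1],[[0,0,0],1],[[0,0,0],0],[[0,0,0],0]]'>/dev/null; python3 f.py
python3 -m creep '[[[0,0,0],1],[[0,0,0],1],[[0,0,0],0],[[0,0,0],0]]'>/dev/null; python3 f.py
python3 - <<'E'
from h import *
s=snapshot("wrist")
try: print(bar(s,[.4565,-.26,.134],.136))
except Exception as e: print(e)
E
```

```text
yaw 57.59 tz -0.311 F [-4.6  5.3  8.4] t 7.85
yaw 59.59 tz -0.311 F [-5.3  6.7  9.9] t 8.1833
yaw 61.6 tz -0.297 F [-6.2  6.6 10.4] t 8.5167
(array([ 0.4585, -0.2484]), np.float64(61.3), (87, 14), 6826)
```

```bash
for i in 1; do :; done
python3 -m creep '[[[0,0,0],1],[[0,0,0],1],[[0,0,0],0]]'>/dev/null; python3 f.py
python3 -m creep '[[[0,0,0],1],[[0,0,0],0.5],[[0,0,0],0]]'>/dev/null; python3 f.py
```

```text
yaw 63.65 tz -0.319 F [-6.   7.2 10.3] t 8.8167
yaw 65.12 tz -0.368 F [-6.9  7.7 11.1] t 9.0667
```

```bash
python3 -m creep '[[[0,0,0],1],[[0,0,0],0.5],[[0,0,0],0]]'>/dev/null; python3 f.py
python3 -m creep '[[[0,0,0],1],[[0,0,0],0.5],[[0,0,0],0]]'>/dev/null; python3 f.py
```

```text
yaw 66.62 tz -0.295 F [-7.3  7.1 11.6] t 9.3167
yaw 68.12 tz -0.309 F [-7.8  7.8 12.3] t 9.5667
```

```bash
python3 -m creep '[[[0,0,0],1],[[0,0,0],0.5],[[0,0,0],0]]'>/dev/null; python3 f.py
python3 -m creep '[[[0,0,0],1],[[0,0,0],0.5],[[0,0,0],0]]'>/dev/null; python3 f.py
```

```text
yaw 69.62 tz -0.363 F [-8.4  8.2 12.4] t 9.8167
yaw 71.12 tz -0.32 F [-9.2  8.6 12.7] t 10.0667
```

```bash
echo "import sys; sys.exit(abs(s['wrist_torque'][2])>0.46)" >> f.py
python3 -m creep '[[[-0.0008,0.0008,0],0.5],[[0,0,0],1],[[0,0,0],0]]'>/dev/null; python3 f.py &&
python3 -m creep '[[[0,0,0],1],[[0,0,0],0.5],[[0,0,0],0]]'>/dev/null && python3 f.py &&
python3 -m creep '[[[0,0,0],1],[[0,0,0],0.5],[[0,0,0],0]]'>/dev/null && python3 f.py &&
python3 -m creep '[[[0,0,0],1],[[0,0,0],0.5],[[0,0,0],0]]'>/dev/null && python3 f.py &&
python3 -m creep '[[[0,0,0],1],[[0,0,0],0.5],[[0,0,0],0]]'>/dev/null && python3 f.py &&
python3 -m creep '[[[0,0,0],1],[[0,0,0],0.5],[[0,0,0],0]]'>/dev/null && python3 f.py &&
python3 -m creep '[[[0,0,0],1],[[0,0,0],0.5],[[0,0,0],0]]'>/dev/null && python3 f.py
```

```text
yaw 72.65 tz -0.315 F [-4.5  3.3  8.8] t 10.3167False
```

```bash
sed -i 's/sys.exit(\(.*\))$/sys.exit(int(\1))/' f.py
python3 -m creep '[[[0,0,0],1],[[0,0,0],0.5],[[0,0,0],0]]'>/dev/null && python3 f.py &&
python3 -m creep '[[[0,0,0],1],[[0,0,0],0.5],[[0,0,0],0]]'>/dev/null && python3 f.py &&
python3 -m creep '[[[0,0,0],1],[[0,0,0],0.5],[[0,0,0],0]]'>/dev/null && python3 f.py &&
python3 -m creep '[[[0,0,0],1],[[0,0,0],0.5],[[0,0,0],0]]'>/dev/null && python3 f.py &&
python3 -m creep '[[[0,0,0],1],[[0,0,0],0.5],[[0,0,0],0]]'>/dev/null && python3 f.py &&
python3 -m creep '[[[0,0,0],1],[[0,0,0],0.5],[[0,0,0],0]]'>/dev/null && python3 f.py
```

```text
yaw 74.12 tz -0.306 F [-6.7  3.6  9.2] t 10.5667
yaw 75.62 tz -0.343 F [-6.3  2.9  9.9] t 10.8167
yaw 77.12 tz -0.303 F [-6.7  3.7  9.7] t 11.0667
yaw 78.61 tz -0.361 F [-7.1  3.9 10.4] t 11.3167
yaw 80.11 tz -0.48 F [-6.8  4.7 10.6] t 11.5667
```

```bash
python3 -m creep '[[[0,0,0],0],[[0,0,0],0]]'>/dev/null; python3 f.py
python3 -m creep '[[[0,0,0],1],[[0,0,0],0],[[0,0,0],0]]'>/dev/null; python3 f.py; 
python3 -m creep '[[[0,0,0],0],[[0,0,0],0]]'>/dev/null; python3 f.py
```

```text
yaw 80.07 tz -0.529 F [-7.8  4.7 10.5] t 11.7333
yaw 81.07 tz -0.545 F [-7.3  3.9 11. ] t 11.9833
yaw 81.07 tz -0.539 F [-8.4  5.4 10.4] t 12.15
```

```bash
python3 -m creep '[[[0,0,0],0.7],[[0,0,0],0],[[0,0,0],0]]'>/dev/null; python3 f.py; python3 -m creep '[[[0,0,0],0]]'>/dev/null; python3 f.py
python3 - <<'E'
from h import *
s=snapshot("wrist"); cv2.imwrite("pics/w2.png",s["image"][...,::-1])
print(bar(s,[.4565,-.26,.134],.136))
E
```

```text
yaw 81.77 tz -0.589 F [-7.8  4.5  9.6] t 12.4
yaw 81.76 tz -0.643 F [-7.4  4.8 11.5] t 12.4833
(array([ 0.4541, -0.247 ]), np.float64(81.1), (87, 14), 6711)
```

View pics/w2.png

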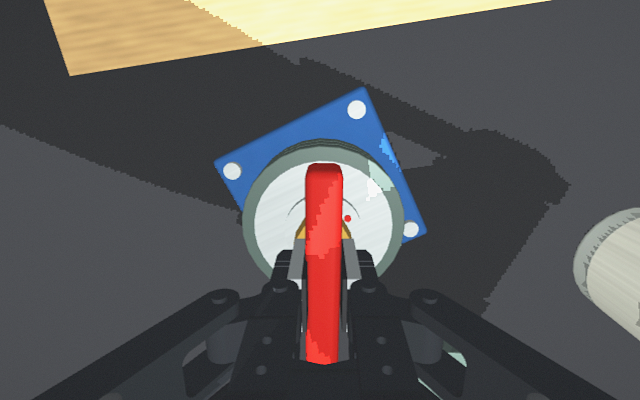

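The picture shows the bar upright in the grip, with the red dot at px (347,218). The torque has climbed to 0.64, so the ring is reached, at about 61°. I ease back 2°, let go and rise.

```bash
python3 -m creep '[[[0,0,0],-1],[[0,0,0],-1],[[0,0,0],0]]'>/dev/null; python3 f.py
python3 -m creep '[[[0,0,0],0],[[0,0,0],0],[[0,0,0],0],[[0,0,0],0],[[0,0,0],0],[[0,0,0],0]]' 0.5
python3 -m creep '[[[0,0,0.01],0],[[0,0,0.02],0],[[0,0,0.02],0],[[0,0,0.02],0],[[0,0,0.02],0],[[0,0,0.02],0],[[0,0,0.01],0],[[0,0,0],0],[[0,0,0],0]]'
python3 - <<'E'
from h import *
s=snapshot("wrist")
print(bar(s,[.4565,-.26,.134],.136))
E
```

```text
yaw 79.7 tz -0.487 F [-7.6  5.6 10.5] t 12.7833
t: 13.28
tcp_pos: [0.454, -0.2573, 0.1092]
orientation: [-180.0, -0.0, 79.8]
ft_force: [0.2, -0.2, 0.8]
gripper_width: 0.0429
finger_force: 0.0
t: 14.03
tcp_pos: [0.454, -0.2573, 0.2292]
orientation: [180.0, 0.0, 79.8]
ft_force: [0.2, -0.2, -0.3]
gripper_width: 0.0427
finger_force: 0.0
(array([ 0.4528, -0.2566]), np.float64(75.4), (100, 13), 2350)
```

Released bar rests 57.8° from tight, which matches the arbor_2 threshold. Now to the left arbor, arriving at yaw 178.

```bash
python3 -m creep '[[[0,0.022,0],4],[[0,0.022,0],4],[[0,0.022,0],4],[[0,0.022,0],4],[[0,0.022,0],4],[[0,0.022,0],4],[[0,0.022,0],4],[[0,0.022,0],4],[[0,0.022,0],4],[[0,0.022,0],4],[[0,0.022,0],4],[[0,0.022,0],4]]' >/dev/null
python3 -m creep '[[[0,0.022,0],4.5],[[0,0.022,0],4.5],[[0,0.022,0],4.5],[[0,0.022,0],4.5],[[0,0.022,0],4.5],[[0,0.022,0],4.5],[[0,0.022,0],4.5],[[0,0.022,0],4.5],[[0,0.022,0],4.5],[[0,0.022,0],4.5],[[0.001,0.022,0],4.5],[[0.001,0.012,0],0.5]]'>/dev/null
python3 -m creep '[[[0,0,0],0],[[0,0,0],0],[[0,0,0],0]]'
python3 - <<'E'
from h import *
s=snapshot("wrist"); cv2.imwrite("pics/w3.png",s["image"][...,::-1])
print(bar(s,[.456,.26,.134],.136))
st=telemetry.state(); print(st["joint_positions"].round(1),st["wrist_torque"])
E
```

```text
t: 16.33
tcp_pos: [0.4559, 0.2599, 0.2288]
orientation: [-180.0, -0.0, 177.7]
ft_force: [0.2, -0.0, 0.1]
gripper_width: 0.0427
finger_force: 0.0
(array([0.4462, 0.2629]), np.float64(177.1), (13, 99), 2446)
[ 26.9 -12.3 101.   -0.   91.2 -60.8] [0.01124804 0.00209468 0.02931088]
```

View pics/w3.png

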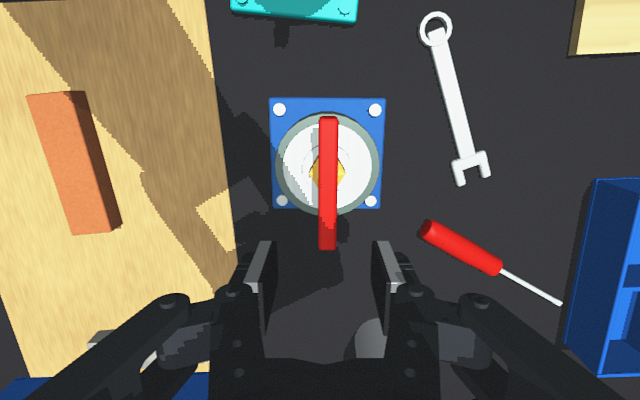

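The wrist view shows the blue-based bar at px (327,183). The wrist camera reads about 4 mm too far along tool x, as the two looks at arbor 2 show. Corrected axis is about (0.450, 0.263) with bar yaw 177.1.

```bash
python3 -m creep '[[[-0.003,0.0015,-0.015],-0.3],[[-0.003,0.0014,-0.015],-0.3],[[0,0,-0.02],0],[[0,0,-0.02],0],[[0,0,-0.02],0],[[0,0,-0.02],0],[[0,0,-0.009],0],[[0,0,0],0],[[0,0,0],0]]'
python3 -m creep '[[[0,0,0],0],[[0,0,0],0],[[0,0,0],0],[[0,0,0],0],[[0,0,0],0],[[0,0,0],0],[[0,0,0],0],[[0,0,0],0]]' 0.0
python3 f.py
python3 -m creep '[[[0,0,0],-0.5],[[0,0,0],-0.5],[[0,0,0],0],[[0,0,0],0]]'>/dev/null; python3 f.py
python3 -m creep '[[[0,0,0],-0.5],[[0,0,0],-0.5],[[0,0,0],0],[[0,0,0],0]]'>/dev/null; python3 f.py
python3 -m creep '[[[0,0,0],-0.5],[[0,0,0],-0.5],[[0,0,0],0],[[0,0,0],0]]'>/dev/null; python3 f.py
```

```text
t: 17.13
tcp_pos: [0.4497, 0.2634, 0.1101]
orientation: [-180.0, -0.0, 177.2]
ft_force: [0.3, -0.6, 0.8]
gripper_width: 0.0427
finger_force: 0.0
t: 17.8
tcp_pos: [0.4504, 0.2633, 0.1116]
orientation: [-180.0, 0.1, 177.2]
ft_force: [-1.9, -5.3, 5.4]
gripper_width: 0.0126
finger_force: 59.4
yaw 177.18 tz 0.052 F [-1.9 -5.3  5.4] t 17.8
yaw 176.18 tz 0.095 F [-1.1 -6.4  6.8] t 18.1333
yaw 175.18 tz 0.158 F [-0.3 -6.1  6.3] t 18.4667
yaw 174.19 tz 0.267 F [-2.2 -5.4  7. ] t 18.8
```

```bash
python3 -m creep '[[[0,-0.0003,0],-0.5],[[0,0,0],-0.5],[[0,0,0],0],[[0,0,0],0]]'>/dev/null; python3 f.py &&
python3 -m creep '[[[0,0,0],-0.5],[[0,0,0],-0.5],[[0,0,0],0],[[0,0,0],0]]'>/dev/null && python3 f.py &&
python3 -m creep '[[[0,0,0],-0.5],[[0,0,0],-0.5],[[0,0,0],0],[[0,0,0],0]]'>/dev/null && python3 f.py
```

```text
yaw 173.19 tz 0.215 F [-1.4 -4.5  6.3] t 19.1333
yaw 172.19 tz 0.213 F [-1.3 -5.   5.5] t 19.4667
yaw 171.19 tz 0.226 F [-0.8 -3.7  6.7] t 19.8
```

Drag plateaus at 0.22 N m, so this nut gives in the − direction (the left-hand thread). Continuing.

```bash
python3 -m creep '[[[0,0,0],-2],[[0,0,0],-2],[[0,0,0],-2],[[0,0,0],-2],[[0,0,0],0]]'>/dev/null; python3 f.py &&
python3 -m creep '[[[0,0,0],-2],[[0,0,0],-2],[[0,0,0],-2],[[0,0,0],-2],[[0,0,0],-2],[[0,0,0],-2],[[0,0,0],0]]'>/dev/null && python3 f.py &&
python3 -m creep '[[[0,0,0],-2],[[0,0,0],-2],[[0,0,0],-2],[[0,0,0],-2],[[0,0,0],-2],[[0,0,0],-2],[[0,0,0],0]]' && python3 f.py
```

```text
yaw 163.06 tz 0.218 F [ 0.1 -4.5  5.6] t 20.2167
yaw 151.06 tz 0.248 F [-0.9 -4.   5.7] t 20.8
t: 21.38
tcp_pos: [0.4505, 0.2631, 0.1116]
orientation: [179.9, 0.1, 139.1]
ft_force: [-1.4, -4.6, 6.5]
gripper_width: 0.0129
finger_force: 59.3
yaw 139.06 tz 0.239 F [-1.4 -4.6  6.5] t 21.3833
```

Well centred. At −38° now; 1.5° steps with a torque check after each.

```bash
sed -i 's/0.46/0.38/' f.py
python3 -m creep '[[[0,0,0],-1],[[0,0,0],-1],[[0,0,0],-1],[[0,0,0],-1],[[0,0,0],0]]'>/dev/null; python3 f.py &&
python3 -m creep '[[[0,0,0],-1],[[0,0,0],-1],[[0,0,0],0]]'>/dev/null && python3 f.py &&
python3 -m creep '[[[0,0,0],-1],[[0,0,0],-1],[[0,0,0],0]]'>/dev/null && python3 f.py &&
python3 -m creep '[[[0,0,0],-1],[[0,0,0],-1],[[0,0,0],0]]'>/dev/null && python3 f.py &&
python3 -m creep '[[[0,0,0],-1],[[0,0,0],-1],[[0,0,0],0]]'>/dev/null && python3 f.py &&
python3 -m creep '[[[0,0,0],-1],[[0,0,0],-1],[[0,0,0],0]]'>/dev/null && python3 f.py &&
python3 -m creep '[[[0,0,0],-1],[[0,0,0],-1],[[0,0,0],0]]'>/dev/null && python3 f.py &&
python3 -m creep '[[[0,0,0],-1],[[0,0,0],-1],[[0,0,0],0]]'>/dev/null && python3 f.py &&
python3 -m creep '[[[0,0,0],-1],[[0,0,0],-1],[[0,0,0],0]]'>/dev/null && python3 f.py &&
python3 -m creep '[[[0,0,0],-1],[[0,0,0],-1],[[0,0,0],0]]'>/dev/null && python3 f.py &&
python3 -m creep '[[[0,0,0],-1],[[0,0,0],-1],[[0,0,0],0]]'>/dev/null && python3 f.py &&
python3 -m creep '[[[0,0,0],-1],[[0,0,0],-1],[[0,0,0],0]]'>/dev/null && python3 f.py &&
python3 -m creep '[[[0,0,0],-1],[[0,0,0],-1],[[0,0,0],0]]'>/dev/null && python3 f.py &&
python3 -m creep '[[[0,0,0],-1],[[0,0,0],-1],[[0,0,0],0]]'>/dev/null && python3 f.py
```

```text
yaw 135.12 tz 0.227 F [-0.5 -4.5  5.5] t 21.8
yaw 133.12 tz 0.239 F [ 0.2 -4.7  5.5] t 22.05
yaw 131.13 tz 0.223 F [-0.  -4.9  4.6] t 22.3
yaw 129.13 tz 0.217 F [-0.7 -4.3  5.7] t 22.55
yaw 127.13 tz 0.231 F [-0.3 -5.   5.7] t 22.8
yaw 125.12 tz 0.2 F [-1.  -5.3  5.3] t 23.05
yaw 123.12 tz 0.239 F [-0.1 -3.8  5.7] t 23.3
yaw 121.12 tz 0.206 F [-0.3 -4.7  6.4] t 23.55
yaw 119.12 tz 0.245 F [-0.4 -5.4  5.9] t 23.8
yaw 117.12 tz 0.245 F [-0.1 -4.6  4.7] t 24.05
yaw 115.12 tz 0.207 F [ 0.4 -4.4  5. ] t 24.3
yaw 113.13 tz 0.266 F [-0.2 -5.   5.4] t 24.55
yaw 111.13 tz 0.291 F [-0.1 -5.5  6.1] t 24.8
yaw 109.12 tz 0.227 F [ 0.8 -4.9  5.4] t 25.05
```

```bash
python3 f.py &&
python3 -m creep '[[[0,0,0],-1],[[0,0,0],-0.5],[[0,0,0],0]]'>/dev/null && python3 f.py &&
python3 -m creep '[[[0,0,0],-1],[[0,0,0],-0.5],[[0,0,0],0]]'>/dev/null && python3 f.py &&
python3 -m creep '[[[0,0,0],-1],[[0,0,0],-0.5],[[0,0,0],0]]'>/dev/null && python3 f.py &&
python3 -m creep '[[[0,0,0],-1],[[0,0,0],-0.5],[[0,0,0],0]]'>/dev/null && python3 f.py &&
python3 -m creep '[[[0,0,0],-1],[[0,0,0],-0.5],[[0,0,0],0]]'>/dev/null && python3 f.py &&
python3 -m creep '[[[0,0,0],-1],[[0,0,0],-0.5],[[0,0,0],0]]'>/dev/null && python3 f.py &&
python3 -m creep '[[[0,0,0],-1],[[0,0,0],-0.5],[[0,0,0],0]]'>/dev/null && python3 f.py
```

```text
yaw 109.12 tz 0.227 F [ 0.8 -4.9  5.4] t 25.05
yaw 107.65 tz 0.298 F [ 0.6 -5.4  6.1] t 25.3
yaw 106.15 tz 0.213 F [-0.7 -5.6  5.5] t 25.55
yaw 104.65 tz 0.186 F [-0.1 -4.3  4.7] t 25.8
yaw 103.15 tz 0.213 F [-0.2 -5.   5. ] t 26.05
yaw 101.65 tz 0.279 F [-0.7 -5.6  5.8] t 26.3
yaw 100.16 tz 0.25 F [-0.5 -5.2  5.6] t 26.55
yaw 98.65 tz 0.229 F [-0.6 -5.4  5.6] t 26.8
```

```bash
python3 -m creep '[[[0,0,0],-1],[[0,0,0],-0.5],[[0,0,0],0]]'>/dev/null && python3 f.py &&
python3 -m creep '[[[0,0,0],-1],[[0,0,0],-0.5],[[0,0,0],0]]'>/dev/null && python3 f.py &&
python3 -m creep '[[[0,0,0],-1],[[0,0,0],-0.5],[[0,0,0],0]]'>/dev/null && python3 f.py &&
python3 -m creep '[[[0,0,0],-1],[[0,0,0],-0.5],[[0,0,0],0]]'>/dev/null && python3 f.py &&
python3 -m creep '[[[0,0,0],-1],[[0,0,0],-0.5],[[0,0,0],0]]'>/dev/null && python3 f.py &&
python3 -m creep '[[[0,0,0],-1],[[0,0,0],-0.5],[[0,0,0],0]]'>/dev/null && python3 f.py
```

```text
yaw 97.15 tz 0.248 F [-0.2 -5.7  5.3] t 27.05
yaw 95.65 tz 0.245 F [-0.3 -5.9  5.2] t 27.3
yaw 94.16 tz 0.3 F [ 0.1 -5.6  5.6] t 27.55
yaw 92.66 tz 0.407 F [ 0.9 -5.   5.3] t 27.8
```

```bash
python3 -m creep '[[[0,0,0],-1],[[0,0,0],0],[[0,0,0],0]]'>/dev/null; python3 f.py
python3 -m creep '[[[0,0,0],0],[[0,0,0],0]]'>/dev/null; python3 f.py
```

```text
yaw 91.7 tz 0.469 F [-1.  -5.5  4.9] t 28.05
yaw 91.7 tz 0.491 F [-0.2 -5.6  4.9] t 28.2167
```

Torque climbed from 0.23 to 0.49, so the ring is reached. Ease back 2°, release, rise and check.

```bash
python3 -m creep '[[[0,0,0],1],[[0,0,0],1],[[0,0,0],0]]'>/dev/null; python3 f.py
python3 -m creep '[[[0,0,0],0],[[0,0,0],0],[[0,0,0],0],[[0,0,0],0],[[0,0,0],0],[[0,0,0],0]]' 0.5 >/dev/null
python3 -m creep '[[[0,0,0.01],0],[[0,0,0.02],0],[[0,0,0.02],0],[[0,0,0.02],0],[[0,0,0.02],0],[[0,0,0.02],0],[[0,0,0.02],0],[[0,0,0.02],0],[[0,0,0],0],[[0,0,0],0]]'
python3 - <<'E'
from h import *
s=snapshot("wrist")
print(bar(s,[.45,.263,.134],.136))
s=snapshot("scene"); cv2.imwrite("pics/s9.png",s["image"][...,::-1])
print(bar(s,[.45,.263,.134],.13),bar(s,[.453,-.26,.134],.13))
E
```

```text
yaw 93.76 tz 0.321 F [-0.2 -4.7  5.6] t 28.4667
t: 29.8
tcp_pos: [0.4502, 0.2634, 0.2619]
orientation: [179.9, -0.1, 93.7]
ft_force: [0.4, 0.9, -0.2]
gripper_width: 0.0422
finger_force: 0.0
(array([0.4494, 0.2658]), np.float64(96.7), (13, 100), 1876)
(array([0.4482, 0.2692]), np.float64(97.7), (14, 94), 114) (array([ 0.4512, -0.2625]), np.float64(74.9), (104, 14), 55)
```

View pics/s9.png

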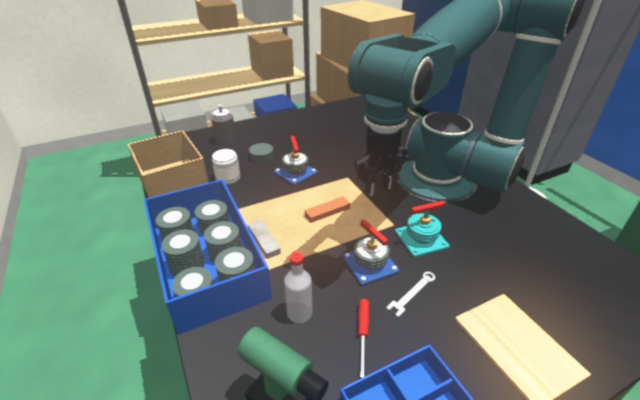

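The scene view shows both handles turned (px (373,232) and (294,144)), with the bystanders and the turquoise look-alike where they were. Backed off about 80° and 58°, the gripper clear.

```bash
python3 -c "
from rig import ticket
print(ticket.sign_off())"
```

```text
the job is handed in; nothing more can be done
None
```

I backed both nuts off gently to their rings and let go: left arbor about 80° clockwise (the left-hand thread), right arbor about 58° counter-clockwise. The highest wrist torque I read was about 0.64 N m, nothing else was moved, and the job is handed in at about 30 s; sign-off returned no verdict.

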